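Mount a cross-bar spigot in a bayonet seat and lay a setting ring on it

ROBOT

A 6-joint arm with a two-finger parallel gripper is mounted at the origin on a cart in front of the work surface, level with it; the furniture and walls round the work are solid. World frame = base frame: x ahead of the robot, y to its left, z up, the work surface at z = 0. Lengths are in m, angles in rad, forces in N, time in s.
With the tool pointing down it reaches from about 0.325 to 0.9 m from the base axis. Payload 6.1 kg.
Tool frame: the origin (TCP) lies midway between the tips of the shut fingers; the grasp point (between the pads) lies 19 mm behind it; x points along the fingers, y is the direction in which the jaws open and shut, and the axes are right-handed (so a half turn about x gives the same grasp; the last joint's range is limited). The gripper opens to 85 mm and grips with 20 to 120 N. Pads are 22 mm wide; open, the fingers measure 114 mm over their backs; the gripper's body (76 mm by 85 mm) begins 54 mm behind the grasp point. The pads swing forward as they close: fully open they stand 13 mm farther back than shut.
Start: joints at [0.978, 0.22, 1.526, -0, 1.395, -0.126], TCP at [0.281, 0.558, 0.231] pointing down, gripper open.
Joint ranges: [-2.98, 2.98], [-0.91, 2.08], [0.09, 2.57], [-1.24, 4.39], [0.2, 2.65], [-2.68, 2.68]. Speed limits (rad/s): [2.57, 2.57, 3.01, 3.14, 3.14, 3.14].

INTERFACE

Orientations are given as [roll, pitch, yaw] about the fixed x, y, z axes, in that order (R = Rz(yaw) Ry(pitch) Rx(roll)).
In Python, from plant import movep, move_l, set_joints, gripper_to, hold, inverse_kinematics, observe, get_image, get_calibration, Unreachable, job_done gives the robot as it stands. Calls block until the motion is done:
- movep(position, orientation): joint-space move of the TCP to a pose.
- move_l(position, feed=0.15, rotation=None, max_force=None): straight line of the TCP; rotation=None keeps the orientation; feed is the mean speed in m/s. With max_force (N) it stops when the force on the tool has changed by that much, and returns True; else False.
- set_joints(angles): joint-space move.
- gripper_to(opening, f_grip=None): finger opening in m; f_grip is the grip in N (None keeps the last); returns when the fingers have stopped.
- hold(seconds).
- inverse_kinematics(position, orientation): joint angles nearest the present ones, or None.
- observe(): the state.
- get_image(name): name is "scene" or "top" or "wrist"; returns (picture, depth): 384x512x3 uint8, red, green, blue; 384x512 float32, m along the optical axis (not along the pixel's ray), 0 where there is no reading.
- get_calibration(name): a dict with "intrinsics" (3x3 intrinsics, pixels), "world_from_camera" (4x4, takes a point from camera to world coordinates). Camera axes: x right, y down, z forward; pixel columns grow to the right and rows downward; lengths in m; the calibration is good to about 2 mm. The wrist camera is an equidistant fisheye: a pixel r from the principal point sees the ray r / f radians off the axis. A picture is of the moment at which its call begins: read the wrist's pose just before it. get_calibration takes no time and is no camera call; for the wrist camera it gives the pose at the moment of the call.
A pose or a line that the arm cannot do raises Unreachable and nothing moves.
- job_done(): hands the job in, once; it reports no verdict.
The state is a dict: "time_s": time; "q": joint angles; "joint_velocities": joint speeds; "joint_torque": joint torques, N m; "eef_pos": TCP position; "tcp_rot": TCP orientation; "ft_force": force on the tool from outside, world axes, zero at the start; "torque": the same for the moment, N m; "opening": finger opening in m.
Only numpy, scipy, OpenCV 4.12 (cv2) and the standard library are available. Lean on these libraries where they do the work, as an engineer would, in place of code of your own. Each camera call takes 0.05 s, during which the arm holds its last target.

TASK

Make the bore-gauge setting stand ready: swing the dust shutter well clear of the bayonet seat, lower the cross-bar spigot upright into the seat so that its bar rests in the two open slots, and let go of it. Then turn it counter-clockwise, seen from above, under the hooks (a push on an arm of the bar will do) until the bar drops into the two locking notches. Finally lay the larger of the two loose setting rings over the spigot's stem, flat on its shoulder, let go, and leave the smaller ring where it lies.

Things in the scene. Friction and masses are not known exactly. Their poses are not given: they have to be found in the camera images.
- seat: Bayonet seat fixed to the worktop: round dark flange 120 dia, 8 thick, with a steel collar (bore 44, outside 62, top at height 46, bore floor at height 8). Origin: underside centre, on the bore axis; z up. Angles here run counter-clockwise from its +x, seen from above. Low screw heads (height 12) on the flange at 100, 140, 270, 330 deg, 49 from the axis. Elsewhere the collar is plain wall.
- seat_slot (a point): On the floor (height 28) of one of the two slots open at the top, at 0 deg of the seat, 26 from the axis; its like is at 180 deg. Slots are 16 wide at the bore. From each a level run leads counter-clockwise under a hook (overhanging arc at 21 to 81 and 201 to 261 deg, underside at height 40).
- seat_notch (a point): On the floor (height 21) of one of the two locking notches at the ends of the runs, at 63 deg of the seat (45 to 81), 26 from the axis; its like is at 243 deg. An end wall stops the bar there; the step back to the run is 7 high.
- seat_post (a point): Top centre (height 48) of the upright post (diameter 14) about which the shutter turns, at 300 deg of the seat, 48 from the bore axis.
- shutter (a joint): Dust shutter: aluminium disc (diameter 56, heights 48 to 51) on an arm turning about the post. In rad: 0 = closed over the bore, grows counter-clockwise from above as it swings off, stop at 2.5. At value v the disc centre lies from the post in direction 120 deg + v, measured from the seat's +x. Turns lightly (about 1 N at the knob) and stays where left.
- shutter_knob (a point): Middle (height 58) of the upright round knob (diameter 12, heights 51 to 65) at the centre of the shutter disc, 48 from the post.
- spigot_mid (a point): Cross-bar spigot, 0.4 kg, loose, upright on the worktop: hub (41 dia, 45 tall, foot chamfered, 1.5 play in the bore), thin stem on top (12 dia, 26 tall, tapered tip). A bar (8 dia, 130 long over 12 mm ball ends, ends alike) runs through the hub along this point's x, 17 above the underside. Point: on the axis, 35.5 above the underside; at height 50.5 with bar on slot or run floor, 43.5 when locked.
- large_ring_mid (a point): Centre, half-way up, of the larger loose setting ring: steel with dark knurled rim, outside diameter 52, 12 tall, bore clear for a pin of up to 16; lies flat on the worktop, 0.16 kg; z along its axis. On the spigot it lies on the hub's flat top (the shoulder, 9.5 above the spigot's mid point).
- small_ring_mid (a point): Centre, half-way up, of the smaller loose setting ring, outside diameter 34, 12 tall, lying flat on the worktop; not to be moved. z along its axis.
Not all that is in view belongs to the job. Leave any turquoise look-alike of the part that bears large_ring_mid alone.

How it is judged:
On the way, in this order (a step that is already met when the one before it is completed fails the run):
1. the dust shutter is swung well clear of the bore (past 1.4 rad) (value of joint shutter above 1.4 rad), for 0.2 s.
2. the spigot stands in the seat with its bar in the two open slots, not yet dropped, and the fingers have let go of it (z of spigot_mid in the frame of seat between 0.047 and 0.0535 m and horizontal distance between spigot_mid and seat below 0.006 m and angle between the x axis of spigot_mid and the x axis of seat, either way round below 0.6 rad and contact force between the fingers and spigot below 0.1 N), for 0.2 s.
3. the bar has been turned under the hooks and has dropped into both locking notches (z of spigot_mid in the frame of seat below 0.0455 m and horizontal distance between spigot_mid and seat below 0.004 m and angle between the x axis of spigot_mid and the x axis of seat, either way round between 0.85 and 1.35 rad and angle between spigot_mid's own z axis and vertical below 0.06 rad), for 0.2 s.
At the end, for the whole second after the job is handed in: Shutter past 1.4 rad; bar down in both notches (spigot within 4 mm of the bore axis, at most 2 mm above locked height, upright to 0.06 rad, bar 0.85-1.35 rad from seat x); larger ring flat on the shoulder round the stem (7 mm, 0.08 rad, 13-18 mm above spigot mid); smaller ring moved under 20 mm (all of step 3 and value of joint shutter above 1.4 rad and horizontal distance between large_ring_mid and spigot_mid below 0.007 m and z of large_ring_mid in the frame of spigot_mid between 0.013 and 0.018 m and angle between the z axis of large_ring_mid and the z axis of spigot_mid, either way round below 0.08 rad and distance of small_ring_mid from where it was at the start of the episode below 0.02 m); the robot touches nothing.
It fails at once if the smaller ring is moved more than 20 mm (distance of small_ring_mid from where it was at the start of the episode above 0.02 m).
It fails at once if the spigot is tipped over (angle between spigot_mid's own z axis and vertical above 0.7 rad).
It also fails if it takes over 72 s, if anything falls off the work surface, if the arm or the gripper's body presses on something with over 40 N, if the wrist force passes 120 N, or if a joint passes its speed limit or range.

## Working session

There is one attempt and no reset: what is moved stays moved. The work goes in short steps, each a Python script; the robot and the scene stay as the last script left them, time stands still between calls to the robot, and variables do not carry over. Pictures are saved under pics/ and viewed, and the job is handed in when it is done.

```bash
ls; mkdir -p pics; python3 - <<'E'
from plant import *
import cv2,numpy as np
for n in ["scene","top"]:
    im,d=get_image(n); cv2.imwrite(f"pics/{n}0.png",im[:,:,::-1]); np.savez(f"pics/{n}0.npz",im=im,d=d)
    c=get_calibration(n); print(n,c["intrinsics"],c["world_from_camera"])
print(observe())
E
```

```text
pics
scene [[438.87717375   0.         255.60349326]
 [  0.         438.87717375 190.80195759]
 [  0.           0.           1.        ]] [[ 0.43196671 -0.43987961  0.78734407 -0.31724291]
 [-0.90177898 -0.19698833  0.38469503 -0.68771241]
 [-0.0141219  -0.87618578 -0.48176659  0.58650629]
 [ 0.          0.          0.          1.        ]]
top [[367.88154517   0.         261.11141774]
 [  0.         367.88154517 192.42773284]
 [  0.           0.           1.        ]] [[ 0.01257086 -0.9958254   0.0904088   0.41284432]
 [-0.99978526 -0.01400732 -0.01527166 -0.25129201]
 [ 0.01647429 -0.09019741 -0.99578764  0.93399281]
 [ 0.          0.          0.          1.        ]]
{'time_s': 0.1, 'q': array([ 9.77894787e-01,  2.21142375e-01,  1.52752660e+00, -1.18479697e-05,
        1.39472544e+00, -1.26064569e-01]), 'joint_velocities': array([-0.00048601, -0.00060686, -0.00220428, -0.00050457,  0.00132842,
       -0.00091853]), 'joint_torque': array([-1.32266257e-03, -4.98242390e+01, -3.90546870e+01, -2.78490097e-04,
        5.66179573e-03, -6.41498946e-05]), 'eef_pos': array([0.28095818, 0.5576558 , 0.23029586]), 'tcp_rot': array([-1.69038895,  1.56899453, -2.15722383]), 'ft_force': array([-0.24046728,  0.31823014, -1.65749609]), 'torque': array([-0.00051065,  0.00357934, -0.02308867]), 'opening': 0.08500729356163023}
```

View pics/scene0.png

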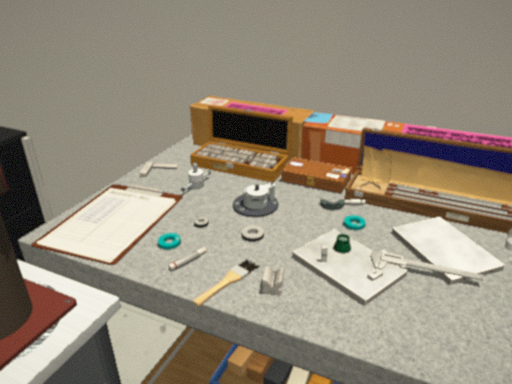

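View pics/top0.png

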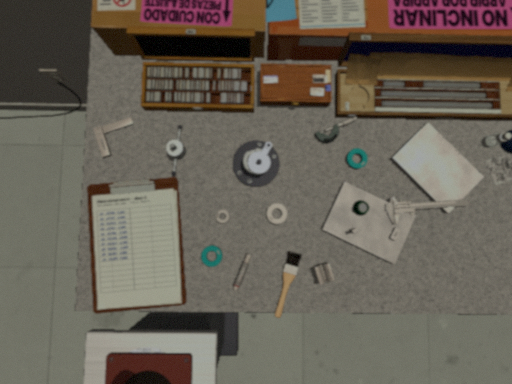

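```bash
cat > h.py <<'E'
import numpy as np,cv2
from plant import *
def ray(n,px,z,c=None):
    c=c or get_calibration(n);K=c["intrinsics"];T=c["world_from_camera"]
    px=np.atleast_2d(np.array(px,float))
    r=np.c_[(px[:,0]-K[0,2])/K[0,0],(px[:,1]-K[1,2])/K[1,1],np.ones(len(px))]@T[:3,:3].T
    o=T[:3,3]; return o+r*((z-o[2])/r[:,2])[:,None]
def crop(im,x0,y0,w,h,s,fn):
    cv2.imwrite(fn,cv2.resize(im[y0:y0+h,x0:x0+w,::-1],None,fx=s,fy=s,interpolation=cv2.INTER_CUBIC))
E
python3 - <<'E'
from h import *
t=np.load("pics/top0.npz");s=np.load("pics/scene0.npz")
crop(t["im"],150,115,150,110,5,"pics/tc.png")
crop(s["im"],150,155,150,110,5,"pics/sc.png")
for p in [(257,162),(175,147),(277,213),(223,216),(357,158),(211,256),(360,207)]: print(p,ray("top",p,0)[0].round(3),t["d"][p[1],p[0]])
E
```

```text
(257, 162) [ 0.576 -0.254  0.   ] 0.87635064
(175, 147) [ 0.612 -0.043  0.   ] 0.88044536
(277, 213) [ 0.446 -0.307  0.   ] 0.93491733
(223, 216) [ 0.436 -0.17   0.   ] 0.9287477
(357, 158) [ 0.59  -0.512  0.   ] 0.94879466
(211, 256) [ 0.336 -0.142  0.   ] 0.91727984
(360, 207) [ 0.464 -0.518  0.   ] 0.8976604
```

View pics/tc.png

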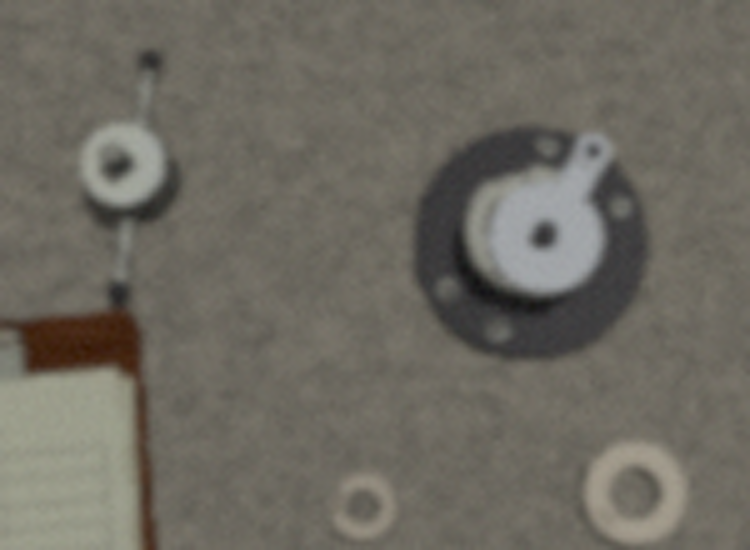

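View pics/sc.png

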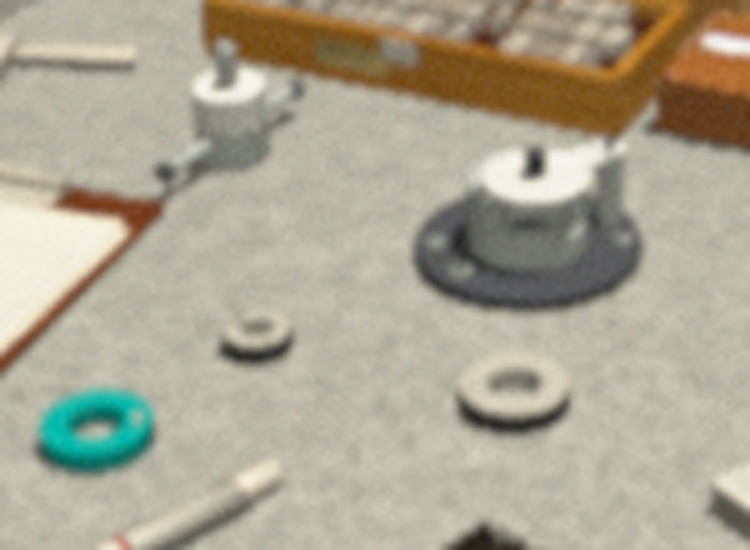

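```bash
python3 - <<'E'
from h import *
t=np.load("pics/top0.npz")
C=lambda x,y:(150+(x-2)/5,115+(y-2)/5)
knob=ray("top",C(543,235),.065)[0];post=ray("top",C(593,150),.051)[0]
print("knob",knob,"post",post, np.hypot(*(knob-post)[:2]), np.degrees(np.arctan2(*(post-knob)[1::-1])))
# flange dark mask
im=t["im"];sub=im[130:195,225:290].astype(int)
m=(sub.max(2)<75).astype(np.uint8)
cs,_=cv2.findContours(m,cv2.RETR_EXTERNAL,cv2.CHAIN_APPROX_NONE);c=max(cs,key=cv2.contourArea)
e=cv2.fitEllipse(cv2.convexHull(c));print(e); f=ray("top",(e[0][0]+225,e[0][1]+130),.008)[0];print("flange",f)
for p in [(548,147),(620,207),(449,288),(498,332)]:
    w=ray("top",C(*p),.012)[0]-f;print(np.hypot(*w[:2]),np.degrees(np.arctan2(w[1],w[0])))
a=ray("top",C(150,60),.017)[0];b=ray("top",C(118,290),.017)[0]
print("bar",a,b,(a+b)/2,np.linalg.norm(a-b),np.degrees(np.arctan2(*(a-b)[1::-1])))
print("hubtop",ray("top",C(124,166),.045)[0])
print("large",ray("top",C(635,492),.012)[0],"small",ray("top",C(364,506),.012)[0])
E
```

```text
knob [ 0.56561664 -0.25673052  0.065     ] post [ 0.61041767 -0.28065656  0.051     ] 0.050789642986903014 -28.104496796664368
((30.288373947143555, 33.53858184814453), (45.64259338378906, 46.06129837036133), 65.203125)
flange [ 0.57053116 -0.24974379  0.008     ]
0.05064709916056258 -10.537757795840605
0.050160134024951744 -67.24139608012695
0.04620413486592947 120.47098052644698
0.04778286819556396 162.05219993736304
bar [ 0.66073387 -0.05661189  0.017     ] [ 0.54287875 -0.04445759  0.017     ] [ 0.60180631 -0.05053474  0.017     ] 0.11848019181413137 -5.888047731613781
hubtop [ 0.600087   -0.05161237  0.045     ]
large [ 0.44534064 -0.30489666  0.012     ] small [ 0.43657225 -0.16946037  0.012     ]
```

```bash
cat >> h.py <<'E'
from math import *
def down(yaw): return [0,pi/2,yaw]
def st(): 
    o=observe(); print("t",round(o["time_s"],2),"p",o["eef_pos"].round(4),"F",o["ft_force"].round(1),"op",round(o["opening"],4))
E
python3 - <<'E'
from h import *
for p in [(.58,-.22,.1),(.57,-.25,.2),(.6,-.05,.1),(.445,-.305,.05)]:
    for y in range(-180,180,30):
        q=inverse_kinematics(p,down(radians(y))); print(p,y,None if q is None else np.round(q,2))
E
```

```text
(0.58, -0.22, 0.1) -180 [-0.49  0.33  1.65 -0.    1.16  1.08]
(0.58, -0.22, 0.1) -150 [-0.49  0.33  1.65 -0.    1.16  0.56]
(0.58, -0.22, 0.1) -120 [-0.49  0.33  1.65 -0.    1.16  0.03]
(0.58, -0.22, 0.1) -90 [-0.49  0.33  1.65 -0.    1.16 -0.49]
(0.58, -0.22, 0.1) -60 [-0.49  0.33  1.65 -0.    1.16 -1.01]
(0.58, -0.22, 0.1) -30 [-0.49  0.33  1.65 -0.    1.16 -1.54]
(0.58, -0.22, 0.1) 0 [-0.49  0.33  1.65  0.    1.16 -2.06]
(0.58, -0.22, 0.1) 30 [-0.49  0.33  1.65  0.    1.16 -2.58]
(0.58, -0.22, 0.1) 60 None
(0.58, -0.22, 0.1) 90 [-0.49  0.33  1.65  0.    1.16  2.65]
(0.58, -0.22, 0.1) 120 [-0.49  0.33  1.65  0.    1.16  2.13]
(0.58, -0.22, 0.1) 150 [-0.49  0.33  1.65  0.    1.16  1.6 ]
(0.57, -0.25, 0.2) -180 [-0.54  0.24  1.57 -0.    1.34  1.03]
(0.57, -0.25, 0.2) -150 [-0.54  0.24  1.57 -0.    1.34  0.51]
(0.57, -0.25, 0.2) -120 [-0.54  0.24  1.57 -0.    1.34 -0.02]
(0.57, -0.25, 0.2) -90 [-0.54  0.24  1.57 -0.    1.34 -0.54]
(0.57, -0.25, 0.2) -60 [-0.54  0.24  1.57 -0.    1.34 -1.06]
(0.57, -0.25, 0.2) -30 [-0.54  0.24  1.57 -0.    1.34 -1.59]
(0.57, -0.25, 0.2) 0 [-0.54  0.24 
[... 945 characters left out ...]

(0.445, -0.305, 0.05) -180 [-0.75  0.23  1.89 -0.    1.03  0.82]
(0.445, -0.305, 0.05) -150 [-0.75  0.23  1.89 -0.    1.03  0.3 ]
(0.445, -0.305, 0.05) -120 [-0.75  0.23  1.89 -0.    1.03 -0.22]
(0.445, -0.305, 0.05) -90 [-0.75  0.23  1.89 -0.    1.03 -0.75]
(0.445, -0.305, 0.05) -60 [-0.75  0.23  1.89 -0.    1.03 -1.27]
(0.445, -0.305, 0.05) -30 [-0.75  0.23  1.89 -0.    1.03 -1.79]
(0.445, -0.305, 0.05) 0 [-0.75  0.23  1.89  0.    1.03 -2.32]
(0.445, -0.305, 0.05) 30 None
(0.445, -0.305, 0.05) 60 None
(0.445, -0.305, 0.05) 90 [-0.75  0.23  1.89  0.    1.03  2.39]
(0.445, -0.305, 0.05) 120 [-0.75  0.23  1.89  0.    1.03  1.87]
(0.445, -0.305, 0.05) 150 [-0.75  0.23  1.89 -0.    1.03  1.35]
```

```bash
python3 - <<'E'
from h import *
post=np.array([.6104,-.2807]); yaw=radians(-120)
P=lambda th,r=.048:post+r*np.array([cos(radians(th)),sin(radians(th))])
gripper_to(0.0)
s=P(105,.050)
movep([*s,.12],down(yaw)); st()
im,d=get_image("wrist"); cv2.imwrite("pics/w1.png",im[:,:,::-1])
print(move_l([*s,.056],max_force=8)); st()
for th in range(115,256,10):
    r=move_l([*P(th),.056],feed=.12,max_force=15)
    if r: print("stop",th); break
st()
E
```

```text
t 3.88 p [ 0.5979 -0.2315  0.1202] F [-1.   0.3 -0.1] op -0.0002
False
t 4.5 p [ 0.5977 -0.2324  0.0562] F [ 0.4 -0.5 -0.3] op -0.0
t 8.25 p [ 0.598  -0.3272  0.056 ] F [-0.7 -0.4  0.5] op -0.0001
```

View pics/w1.png

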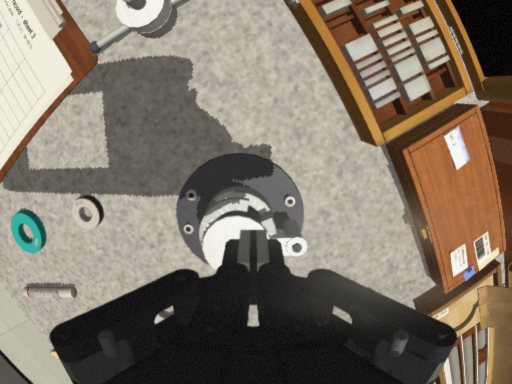

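```bash
python3 - <<'E'
from h import *
move_l([.598,-.327,.15])
gripper_to(.06)
seat=np.array([.5705,-.2497]); yaw=radians(-159)
movep([.50,-.30,.2],down(yaw));st()
T=get_calibration("wrist");print(T)
o=observe()["eef_pos"];W=T["world_from_camera"]; R=np.array([[cos(yaw),-sin(yaw)],[sin(yaw),cos(yaw)]])
print("cam in yaw frame",R.T@(W[:2,3]-o[:2]),W[2,3]-o[2], "axis",R.T@W[:2,2],W[2,2])
im,d=get_image("wrist"); cv2.imwrite("pics/w2.png",im[:,:,::-1]); 
E
```

```text
t 10.27 p [ 0.5004 -0.3003  0.2004] F [ 0.8 -0.1 -0.8] op 0.0602
{'intrinsics': array([[297.31863964,   0.        , 252.83362394],
       [  0.        , 297.31863964, 191.17662728],
       [  0.        ,   0.        ,   1.        ]]), 'world_from_camera': array([[ 0.36019619, -0.89491269, -0.26341979,  0.56723689],
       [-0.93287567, -0.34514444, -0.10304511, -0.27396308],
       [ 0.0012985 ,  0.28285437, -0.95916199,  0.34519846],
       [ 0.        ,  0.        ,  0.        ,  1.        ]])}
cam in yaw frame [-0.0717899  -0.00063319] 0.1448022466880376 axis [0.28285162 0.00179969] -0.9591619885384657
```

View pics/w2.png

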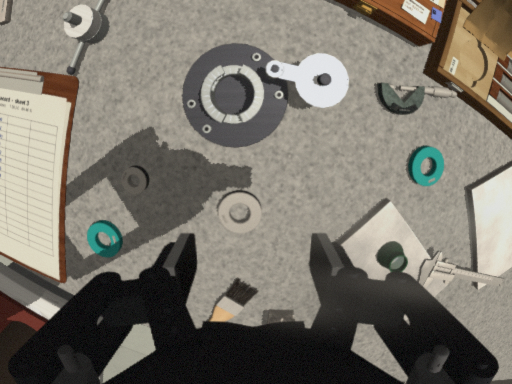

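```bash
cat >> h.py <<'E'
def wray(px,z,c):
    K=c["intrinsics"];T=c["world_from_camera"];px=np.atleast_2d(np.array(px,float))
    u=(px-[K[0,2],K[1,2]])/K[0,0];r=np.linalg.norm(u,axis=1)+1e-12
    v=np.c_[u*(np.sin(r)/r)[:,None],np.cos(r)]@T[:3,:3].T
    o=T[:3,3];return o+v*((z-o[2])/v[:,2])[:,None]
def wpix(P,c):
    K=c["intrinsics"];T=c["world_from_camera"];v=(np.atleast_2d(P)-T[:3,3])@T[:3,:3]
    rho=np.hypot(v[:,0],v[:,1]);th=np.arctan2(rho,v[:,2])
    return v[:,:2]/rho[:,None]*th[:,None]*K[0,0]+[K[0,2],K[1,2]]
def circ(p):
    A=np.c_[2*p[:,:2],np.ones(len(p))];s=np.linalg.lstsq(A,(p[:,:2]**2).sum(1),rcond=None)[0]
    return s[:2],sqrt(s[2]+s[0]**2+s[1]**2)
def ry(yaw): return np.array([[cos(yaw),-sin(yaw)],[sin(yaw),cos(yaw)]])
def snap(fn):
    c=get_calibration("wrist");o=observe()["eef_pos"];im,d=get_image("wrist")
    cv2.imwrite(fn+".png",im[:,:,::-1]);np.savez(fn+".npz",im=im,d=d,o=o,K=c["intrinsics"],T=c["world_from_camera"])
def load(fn):
    a=np.load(fn+".npz");return a["im"],dict(intrinsics=a["K"],world_from_camera=a["T"]),a["o"],a["d"]
E
python3 - <<'E'
from h import *
seat=np.array([.5705,-.2497]); yaw=radians(-159)
movep([*(seat+ry(yaw)@[.09,0]),.17],down(yaw)); hold(.3); snap("pics/ws"); st()
sp=np.array([.601,-.051]); yaw=radians(173)
movep([*(sp+ry(yaw)@[.09,0]),.17],down(yaw)); hold(.3); snap("pics/wp"); st()
E
python3 - <<'E'
import sys; sys.path.insert(0,'.')
from h import *
for n in ("ws","wp"):
    im,c,o,d=load("pics/"+n); p=wpix([[.5705,-.2497,.046] if n=="ws" else [.601,-.051,.045]],c)[0].astype(int); print(n,p)
    x0=max(0,p[0]-100);y0=max(0,p[1]-75);crop(im,x0,y0,200,150,4,f"pics/{n}c.png");print(x0,y0)
E
```

```text
t 10.94 p [ 0.4872 -0.2827  0.1709] F [ 0.9  0.2 -0.4] op 0.0596
t 12.25 p [ 0.5117 -0.0408  0.1699] F [ 0.3 -0.4 -0.2] op 0.0601
ws [251  86]
151 11
wp [251  85]
151 10
```

View pics/wsc.png

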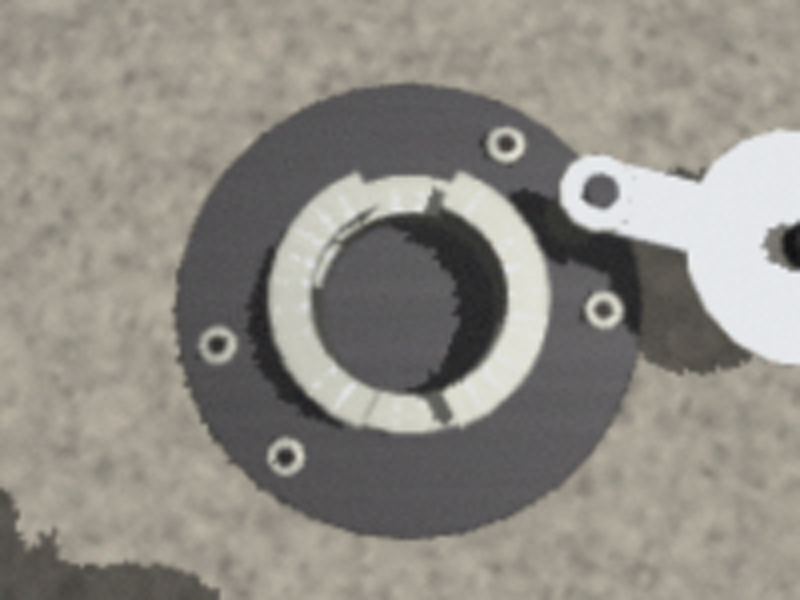

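View pics/wpc.png

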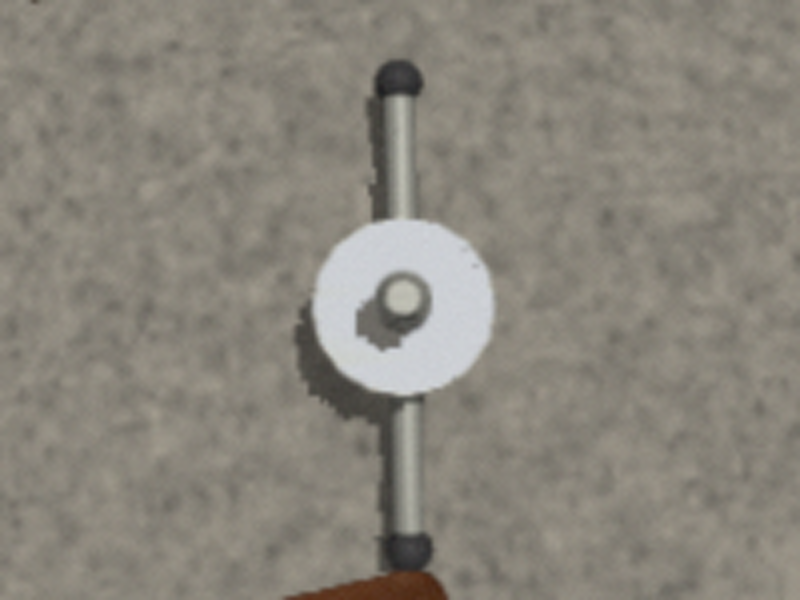

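```bash
python3 - <<'E'
from h import *
def rob(p,r0):
    c,r=circ(p)
    for _ in range(8):
        e=np.abs(np.hypot(*(p[:,:2]-c).T)-r); k=e<max(np.percentile(e,70),.0003); c,r=circ(p[k])
    return c,r,k.sum()
im,c,o,d=load("pics/ws");off=np.array([151,11])
m=((im.astype(int).min(2)>150)).astype(np.uint8);cs,_=cv2.findContours(m,cv2.RETR_EXTERNAL,cv2.CHAIN_APPROX_NONE)
pc=wpix([[.5705,-.2497,.046]],c)[0]
best=max([q for q in cs if np.hypot(*(q.reshape(-1,2).mean(0)-pc))<15],key=len).reshape(-1,2)
w=wray(best,.046,c); S=rob(w,.031); print("collar",S)
# flange
m=(im.astype(int).max(2)<110).astype(np.uint8)
sc=[(506,144),(604,310),(286,457),(217,345)];an=[330,270,140,100]
C=lambda x,y:((x-1.5)/4+off[0],(y-1.5)/4+off[1])
g=[]
for p,a in zip(sc,an):
    v=wray(C(*p),.012,c)[0][:2]-S[0];th=degrees(atan2(v[1],v[0]));g.append((th-a)%360);print(np.hypot(*v),g[-1])
v=wray(C(600,191),.051,c)[0][:2]-S[0];print("post",np.hypot(*v),(degrees(atan2(v[1],v[0]))-300)%360)
k=wray(C(808,243),.065,c)[0][:2]; pp=v+S[0]; kv=k-pp; print("knob dist",np.hypot(*kv),degrees(atan2(kv[1],kv[0]))%360)
ys=radians(-159); print("seat rel tool",ry(ys).T@(S[0]-o[:2]))
im,c,o,d=load("pics/wp");off=np.array([151,10])
m=((im.astype(int)[...,2]>165)).astype(np.uint8);cs,_=cv2.findContours(m,cv2.RETR_EXTERNAL,cv2.CHAIN_APPROX_NONE)
pc=wpix([[.601,-.051,.045]],c)[0]
best=max([q for q in cs if np.hypot(*(q.reshape(-1,2).mean(0)-pc))<15],key=len).reshape(-1,2)
w=wray(best,.045,c);H=rob(w,.0205);print("hub",H)
print("stemtip",wray(C(403,297),.071,c)[0])
b=wray([C(398,79),C(408,549)],.017,c);print("bar mid",b.mean(0),np.linalg.norm(b[0]-b[1]),degrees(atan2(*(b[0]-b[1])[1::-1])))
print("spig rel tool",ry(radians(173)).T@(H[0]-o[:2]))
im,c,o,d=load("pics/ws")
m=((im.astype(int).max(2)<110)).astype(np.uint8)
E
```

```text
collar (array([ 0.57218536, -0.25156056]), 0.02909808074322133, np.int64(254))
0.049125066266443966 22.64742588318012
0.04832577558214736 21.715682575066012
0.04970145438366943 20.29895476864175
0.05043437053725162 20.629705308366823
post 0.04806671233144316 22.63392150551317
knob dist 0.04484741391127349 277.3610347151263
seat rel tool [-0.09032281  0.0011485 ]
hub (array([ 0.60091763, -0.05077894]), 0.019771621509853832, np.int64(127))
stemtip [ 0.60089112 -0.05075276  0.071     ]
bar mid [ 0.60131407 -0.05054343  0.017     ] 0.1196581368661138 -5.927682933506155
spig rel tool [-0.08974574 -0.00113549]
```

```bash
python3 - <<'E'
from h import *
im,c,o,d=load("pics/ws")
g=cv2.GaussianBlur(cv2.cvtColor(im,cv2.COLOR_RGB2GRAY),(3,3),0).astype(np.float32)
S0=np.array([.5722,-.2515])
def edges(R0,R1,z,ctr,sign):
    out=[]
    for a in range(0,360,3):
        r=np.arange(R0,R1,.0002);P=np.c_[ctr[0]+r*cos(radians(a)),ctr[1]+r*sin(radians(a)),np.full(len(r),z)]
        q=wpix(P,c).astype(np.float32);v=cv2.remap(g,q[:,0].reshape(1,-1),q[:,1].reshape(1,-1),cv2.INTER_LINEAR)[0]
        k=np.convolve(v,np.r_[np.ones(5),-np.ones(5)]*sign,'valid'); i=k.argmax()   # falling/rising
        if k[i]>80: out.append(P[i+5,:2])   
    return np.array(out)
for nm,R0,R1,z,s in [("outer",.026,.036,.046,-1),("bore",.017,.027,.046,1),("flange",.053,.067,.008,1)]:
    for s in (1,-1):
        ctr=S0.copy()
        p=edges(R0,R1,z,ctr,s)
        if len(p)<20: continue
        for _ in range(10):
            cc,r=circ(p); e=np.abs(np.hypot(*(p-cc).T)-r); 
            if e.max()<.0006: break
            p=p[e<=max(np.percentile(e,92),.0004)]
        print(nm,s,cc,r,len(p))
E
```

```text
outer -1 [ 0.57220222 -0.25029711] 0.031520758367869196 96
bore 1 [ 0.57222732 -0.25014662] 0.02217316988096371 90
flange 1 [ 0.57196218 -0.25033413] 0.060149316020429444 98
```

```bash
python3 - <<'E'
from h import *
im,c,o,d=load("pics/ws");S=np.array([.5722,-.2502]);off=np.array([151,11])
C=lambda x,y:((x-1.5)/4+off[0],(y-1.5)/4+off[1])
for p,a,z in [((506,144),330,.012),((604,310),270,.012),((286,457),140,.012),((217,345),100,.012),((600,191),300,.051)]:
    v=wray(C(*p),z,c)[0][:2]-S;print(np.hypot(*v),(degrees(atan2(v[1],v[0]))-a)%360)
print("seat rel",ry(radians(-159)).T@(S-o[:2]))
im,c,o,d=load("pics/wp")
g=cv2.GaussianBlur(cv2.cvtColor(im,cv2.COLOR_RGB2GRAY),(3,3),0).astype(np.float32)
H=np.array([.6009,-.0508]);out=[]
for a in range(0,360,3):
    r=np.arange(.016,.025,.0002);P=np.c_[H[0]+r*cos(radians(a)),H[1]+r*sin(radians(a)),np.full(len(r),.045)]
    q=wpix(P,c).astype(np.float32);v=cv2.remap(g,q[:,0].reshape(1,-1),q[:,1].reshape(1,-1),cv2.INTER_LINEAR)[0]
    k=np.convolve(v,-np.r_[np.ones(5),-np.ones(5)],'valid');i=k.argmax()
    if k[i]>80: out.append(P[i+5,:2])
p=np.array(out)
for _ in range(10):
    cc,r=circ(p); e=np.abs(np.hypot(*(p-cc).T)-r)
    if e.max()<.0006: break
    p=p[e<=max(np.percentile(e,92),.0004)]
print("hub",cc,r,len(p),"rel",ry(radians(173)).T@(cc-o[:2]))
E
```

```text
0.049303189341633254 21.076928503517593
0.04958706136875492 21.118292651548018
0.04927335113425485 21.79433590136736
0.04927614729911598 21.450381843634943
0.048892970117466315 21.356226362281006
seat rel [-0.09082406 -0.00011645]
hub [ 0.60083175 -0.05066162] 0.020294215842768693 119 rel [-0.08964621 -0.00124147]
```

```bash
python3 - <<'E'
from h import *
sp=[.6008,-.0507];yaw=radians(174.07)
movep([*sp,.13],down(yaw)); gripper_to(.065)
print(move_l([*sp,.032],feed=.1,max_force=10)); st()
gripper_to(.03,60); st()
move_l([*sp,.052],feed=.08); hold(.2); st(); snap("pics/wg"); st()
E
```

```text
False
t 14.08 p [ 0.6016 -0.0508  0.0329] F [-0.9  0.8  0.3] op 0.0647
t 14.44 p [ 0.6018 -0.0509  0.0334] F [-0.5  0.2  5.8] op 0.0387
t 15.04 p [ 0.6002 -0.0506  0.0514] F [-0.2  0.9 -2.9] op 0.0382
t 15.09 p [ 0.6003 -0.0506  0.0514] F [ 0.2  0.6 -3.3] op 0.0384
```

View pics/wg.png

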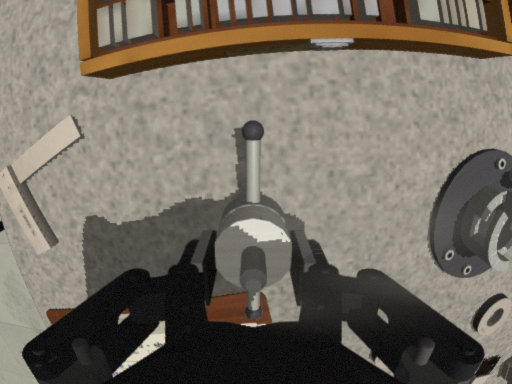

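```bash
python3 - <<'E'
from h import *
im,c,o,d=load("pics/wg");R=ry(radians(174.07))
crop(im,190,110,130,130*3//4+90,4,"pics/wgc.png")
g=lambda px,z:(R.T@(wray(px,z,c)[0][:2]-o[:2])).round(4)
print("ball",g((252.7,131),.017+.0185),"hub edges", g((216,243),.045+.0185),g((292,243),.0635))
print(im[240,205:305].astype(int).sum(1)//3)
E
```

```text
ball [-0.0581 -0.0002] hub edges [-0.0057 -0.0185] [-0.0057  0.0194]
[ 65  65  66  62  35  21  24  18  22  26  55 100 115 115 116 116 115 114
 114 116 117 114 117 114 114 115 117 119 118 116 115 117 118 117 115 117
 118 118 119 117 115 119 119 116 118 117 118 119 118 119 116 127 192 214
 215 213 214 212 213 212 212 212 210 171 152 150 152 150 148 149 146 126
 122 118 119 119 137 209 216 213 206 163 206 213 202 152  75  46  49  50
  49  56  71  83  85  83  82  85  87  87]
```

View pics/wgc.png

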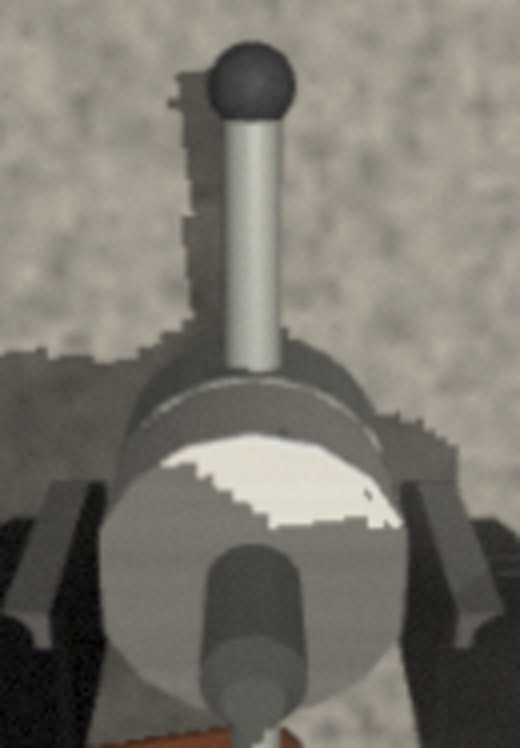

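```bash
python3 - <<'E'
from h import *
S=np.array([.5722,-.2502]);yaw=radians(201.35-360);R=ry(yaw)
t=S-R@[.001,0.0]
o=observe()["eef_pos"]
move_l([o[0],o[1],.13])
movep([*t,.13],down(yaw)); hold(.2); st()
move_l([*t,.09],feed=.08); hold(.3); st()
e=observe()["eef_pos"][:2]-t;print("err",e)
t2=t-e
move_l([*t2,.09],feed=.05);hold(.2);st();snap("pics/wi")
r=move_l([*t2,.050],feed=.03,max_force=8);print(r);st();snap("pics/wi2")
E
```

```text
t 16.77 p [ 0.5734 -0.2482  0.1296] F [ 0.2  0.3 -3.9] op 0.0381
t 17.73 p [ 0.5735 -0.2501  0.0906] F [ 0.2 -0.4 -3.6] op 0.0379
err [ 0.00033489 -0.00026104]
t 18.18 p [ 0.5728 -0.2496  0.09  ] F [-0.7 -0.  -3.3] op 0.038
False
t 19.71 p [ 0.573  -0.2497  0.0503] F [ 0.1 -0.2 -3.1] op 0.0382
```

View pics/wi.png

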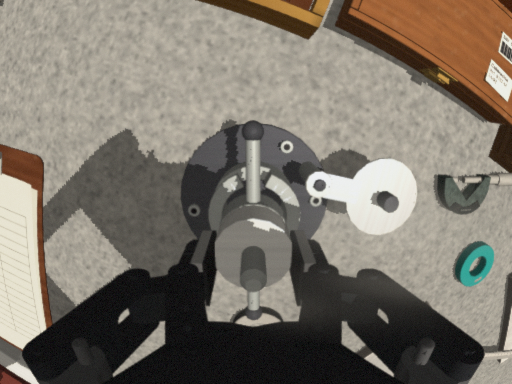

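View pics/wi2.png

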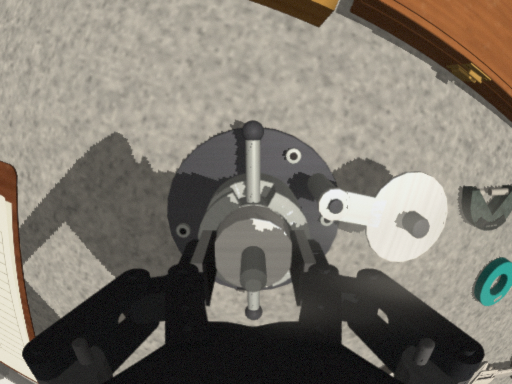

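```bash
python3 - <<'E'
from h import *
o=observe()["eef_pos"]
print(move_l([o[0],o[1],.0475],feed=.02,max_force=4));st()
gripper_to(.056);hold(.3);st()
o=observe()["eef_pos"]
move_l([o[0],o[1],.14],feed=.15);hold(.3);st();snap("pics/wr")
E
```

```text
True
t 19.97 p [ 0.5735 -0.25    0.0482] F [0.5 0.5 4.2] op 0.0381
t 20.58 p [ 0.572  -0.2491  0.0462] F [ 0.1 -1.  -0.8] op 0.0556
t 21.66 p [ 0.5715 -0.2488  0.1389] F [ 0.2 -0.1 -0.3] op 0.0563
```

View pics/wr.png

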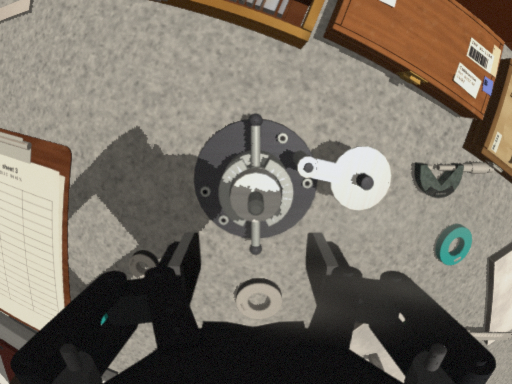

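```bash
cat > push.py <<'E'
from h import *
S=np.array([.5722,-.2502]);Y0=201.35-360;h=.0185;r=.047
def P(dphi): return S+ry(radians(Y0+dphi))@[r,-h]
E
python3 - <<'E'
from push import *
gripper_to(0.0)
movep([*P(-14),.11],down(radians(Y0-14)));st()
print(move_l([*P(-14),.022],feed=.1,max_force=8));st()
for a in range(-10,66,4):
    if move_l([*P(a),.022],feed=.06,rotation=down(radians(Y0+a)),max_force=14): print("stop",a);break
    o=observe();print(a,o["ft_force"].round(1))
st();snap("pics/wt")
E
```

```text
t 22.62 p [ 0.5217 -0.2372  0.1089] F [1.3 0.  0.3] op -0.0001
False
t 23.65 p [ 0.5239 -0.2383  0.0228] F [-0.3 -0.2 -0.5] op -0.0004
-10 [-0.1 -0.  -0.2]
-6 [ 0.3 -0.4 -0.6]
-2 [-0.1  0.7  0.3]
2 [-0.2  0.3  0.2]
6 [-0.2 -0.  -0.5]
10 [ 0.2  0.5 -0.3]
14 [-0.7 -0.4  0.9]
18 [-0.4  0.2 -0.8]
22 [-0.7  0.  -0.5]
26 [-0.3  0.2  0.1]
30 [0.  0.4 0.2]
34 [ 1.  -0.2  0.3]
38 [ 0.8 -0.9 -0.2]
42 [-0.5  0.1 -0.4]
46 [-0.2 -0.   0.1]
50 [-0.4  0.1 -0.4]
54 [0.4 0.2 0. ]
58 [-0.2 -0.4  0.1]
62 [ 0.5 -0.4 -0.5]
t 28.4 p [ 0.5484 -0.2947  0.022 ] F [ 0.5 -0.4 -0.5] op 0.0004
```

View pics/wt.png

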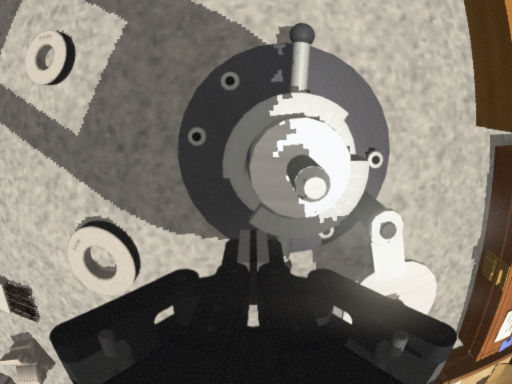

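```bash
python3 - <<'E'
from push import *
im,c,o,d=load("pics/wt")
for z in (.025,.032):
    b=wray((301,34),z,c)[0][:2]-S;print(z,np.hypot(*b),degrees(atan2(b[1],b[0]))-21.35)
for z in (.079,.086): print("stemtip",z,wray((316,187),z,c)[0][:2]-S)
E
```

```text
0.025 0.06090231319646996 57.98947260751394
0.032 0.05908900854691769 58.96663917447314
stemtip 0.079 [0.00097823 0.00055286]
stemtip 0.086 [-0.00034523  0.00269161]
```

```bash
python3 - <<'E'
from push import *
move_l([*P(50),.022],feed=.1,rotation=down(radians(Y0+50)))
move_l([*P(50),.13],feed=.2)
yaw=radians(-159)
movep([*(S+ry(yaw)@[.09,0]),.17],down(yaw)); hold(.3); snap("pics/wv");st()
im,c,o,d=load("pics/wv")
T=c["world_from_camera"];K=c["intrinsics"]
def world(u,v):
    z=d[v,u];x=(np.array([u,v])-[K[0,2],K[1,2]])/K[0,0];r=np.hypot(*x);k=np.r_[x*np.sin(r)/r,np.cos(r)];k=k/k[2]*z
    return (T[:3,:3]@k+T[:3,3])
for a in (0,60,120,180,240,300):
    for zz in (.053,.060):
        p=wpix([[S[0]+.013*cos(radians(a)),S[1]+.013*sin(radians(a)),zz]],c)[0].round().astype(int);print(a,zz,world(*p).round(4))
p=wpix([[*S,.05]],c)[0].astype(int);crop(im,p[0]-100,max(0,p[1]-75),200,150,4,"pics/wvc.png");print(p)
E
```

```text
t 30.67 p [ 0.4883 -0.2824  0.1697] F [-0.5  0.8 -0.3] op 0.0002
0 0.053 [ 0.5855 -0.2502  0.0546]
0 0.06 [ 0.5855 -0.2502  0.0546]
60 0.053 [ 0.5785 -0.2392  0.0541]
60 0.06 [ 0.5792 -0.2389  0.0549]
120 0.053 [ 0.5654 -0.2396  0.0547]
120 0.06 [ 0.5659 -0.2385  0.0549]
180 0.053 [ 0.5591 -0.2503  0.0555]
180 0.06 [ 0.5591 -0.2503  0.0555]
240 0.053 [ 0.5654 -0.2617  0.0551]
240 0.06 [ 0.5662 -0.2614  0.0543]
300 0.053 [ 0.5784 -0.2612  0.0549]
300 0.06 [ 0.5796 -0.2617  0.0543]
[253  85]
```

View pics/wvc.png

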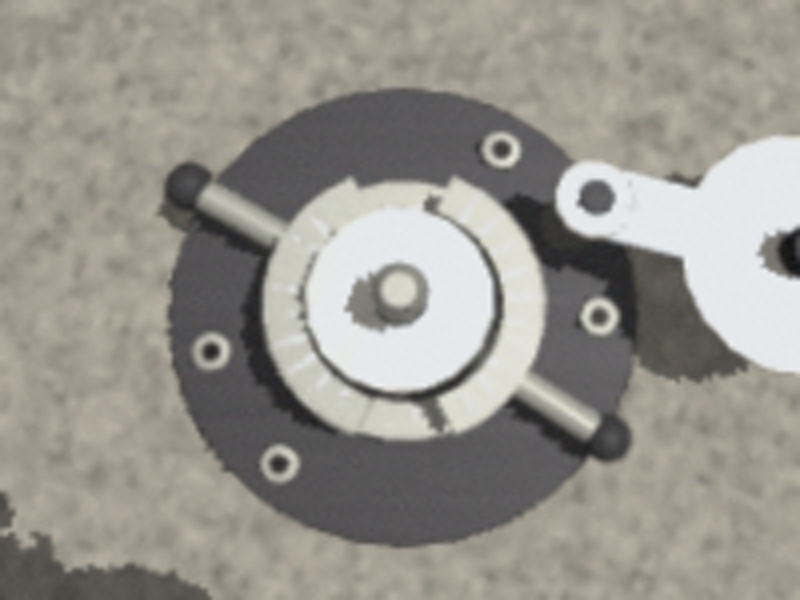

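```bash
python3 - <<'E'
from push import *
gripper_to(.07)
L=np.array([.4453,-.3049]);yaw=radians(-159)
movep([*(L+ry(yaw)@[.09,0]),.15],down(yaw)); hold(.3); snap("pics/wl");st()
im,c,o,d=load("pics/wl")
p=wpix([[*L,.012]],c)[0].astype(int);x0,y0=p[0]-110,max(0,p[1]-80);crop(im,x0,y0,190,150,4,"pics/wlc.png");print(p,x0,y0)
g=cv2.GaussianBlur(cv2.cvtColor(im,cv2.COLOR_RGB2GRAY),(3,3),0).astype(np.float32)
for R0,R1,z,s in [(.020,.032,.012,-1),(.020,.032,.012,1),(.005,.014,.012,1)]:
    out=[]
    for a in range(0,360,3):
        r=np.arange(R0,R1,.0002);P_=np.c_[L[0]+r*cos(radians(a)),L[1]+r*sin(radians(a)),np.full(len(r),z)]
        q=wpix(P_,c).astype(np.float32);v=cv2.remap(g,q[:,0].reshape(1,-1),q[:,1].reshape(1,-1),cv2.INTER_LINEAR)[0]
        k=np.convolve(v,s*np.r_[np.ones(5),-np.ones(5)],'valid');i=k.argmax()
        if k[i]>60: out.append(P_[i+5,:2])
    p=np.array(out)
    if len(p)<10: continue
    for _ in range(12):
        cc,r=circ(p); e=np.abs(np.hypot(*(p-cc).T)-r)
        if e.max()<.0007: break
        p=p[e<=max(np.percentile(e,92),.0004)]
    print(s,cc,r,len(p))
E
```

```text
t 32.3 p [ 0.362  -0.3369  0.1501] F [-0.4 -0.7 -0.3] op 0.0703
[253  87] 143 7
-1 [ 0.4450455  -0.30450465] 0.025809150715406216 120
1 [ 0.44422656 -0.30364113] 0.02743787639441047 27
1 [ 0.44524917 -0.30479569] 0.012935570620473926 115
```

View pics/wlc.png

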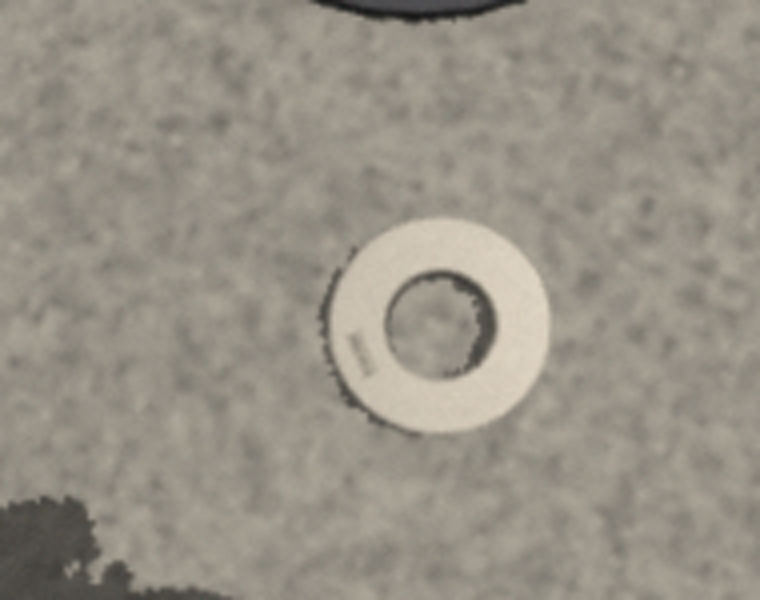

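```bash
python3 - <<'E'
from push import *
L=np.array([.4451,-.3046]);yaw=radians(-159)
movep([*L,.06],down(yaw))
print(move_l([*L,.012],feed=.1,max_force=10)); hold(.2)
e=observe()["eef_pos"][:2]-L;print(e)
print(move_l([*(L-e),-.001],feed=.05,max_force=8)); hold(.2);st()
gripper_to(.04,40);st()
o=observe()["eef_pos"]
move_l([o[0],o[1],.06],feed=.1);hold(.2);st();snap("pics/wlg")
E
```

```text
False
[ 0.0005575  -0.00055559]
False
t 34.32 p [ 0.4447 -0.3042 -0.0009] F [-0.2  0.8  0.3] op 0.0698
t 34.63 p [ 4.448e-01 -3.043e-01 -3.000e-04] F [-1.6  1.6  5.9] op 0.0499
t 35.59 p [ 0.4443 -0.3038  0.0591] F [ 0.3  0.2 -2.1] op 0.0498
```

View pics/wlg.png

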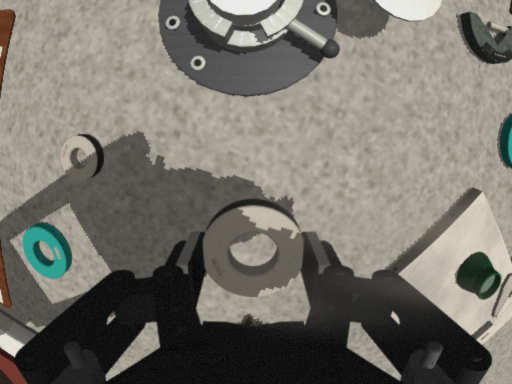

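```bash
python3 - <<'E'
from push import *
yaw=radians(-159)
o=observe()["eef_pos"]
move_l([o[0],o[1],.13],feed=.2)
movep([*S,.13],down(yaw));hold(.3)
e=observe()["eef_pos"][:2]-S;print(e); t=S-e
print(move_l([*t,.085],feed=.08,max_force=8));hold(.2);st()
print(move_l([*t,.050],feed=.03,max_force=4));st()
snap("pics/wp2")
E
```

```text
[-0.00078839 -0.00068928]
False
t 37.97 p [ 0.5735 -0.2498  0.0858] F [ 0.1  1.2 -1.4] op 0.0498
True
t 38.95 p [ 0.5727 -0.2494  0.0527] F [-0.2 -0.   4.7] op 0.0497
```

View pics/wp2.png

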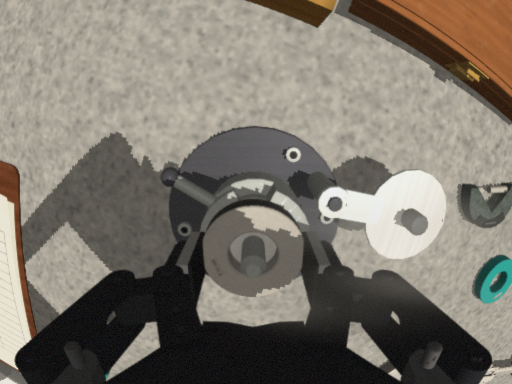

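Contact at TCP z = 0.0527, which matches the locked shoulder height, and the stem (255,250) is through the ring. I'll release and check.

```bash
python3 - <<'E'
from push import *
gripper_to(.066);hold(.2);st()
o=observe()["eef_pos"]
move_l([o[0],o[1],.15],feed=.15)
yaw=radians(-159)
movep([*(S+ry(yaw)@[.09,0]),.18],down(yaw)); hold(.3); snap("pics/wf");st()
im,c,o,d=load("pics/wf");T=c["world_from_camera"];K=c["intrinsics"]
def world(u,v):
    z=d[v,u];x=(np.array([u,v])-[K[0,2],K[1,2]])/K[0,0];r=np.hypot(*x);k=np.r_[x*np.sin(r)/r,np.cos(r)];return T[:3,:3]@(k/k[2]*z)+T[:3,3]
for a in range(0,360,60):
    p=wpix([[S[0]+.02*cos(radians(a)),S[1]+.02*sin(radians(a)),.065]],c)[0].round().astype(int);print(a,world(*p).round(4))
g=cv2.GaussianBlur(cv2.cvtColor(im,cv2.COLOR_RGB2GRAY),(3,3),0).astype(np.float32)
for nm,R0,R1,s in(("outer",.021,.030,-1),("inner",.009,.016,1)):
    out=[]
    for a in range(0,360,3):
        r=np.arange(R0,R1,.0002);Q=np.c_[S[0]+r*cos(radians(a)),S[1]+r*sin(radians(a)),np.full(len(r),.065)]
        q=wpix(Q,c).astype(np.float32);v=cv2.remap(g,q[:,0].reshape(1,-1),q[:,1].reshape(1,-1),cv2.INTER_LINEAR)[0]
        k=np.convolve(v,s*np.r_[np.ones(5),-np.ones(5)],'valid');i=k.argmax()
        if k[i]>40: out.append(Q[i+5,:2])
    p=np.array(out)
    for _ in range(12):
        cc,r=circ(p);e=np.abs(np.hypot(*(p-cc).T)-r)
        if e.max()<.0007:break
        p=p[e<=max(np.percentile(e,92),.0004)]
    print(nm,(cc-S).round(4),r,len(p))
p=wpix([[*S,.05]],c)[0].astype(int);crop(im,p[0]-100,max(0,p[1]-75),200,150,4,"pics/wfc.png")
im,d=get_image("top");crop(im,150,115,150,110,5,"pics/tf.png")
E
```

```text
t 39.51 p [ 0.5715 -0.2486  0.051 ] F [-0.8  0.   0.2] op 0.0661
t 41.13 p [ 0.4885 -0.2819  0.1794] F [-0.1  0.2  0. ] op 0.0657
0 [ 0.5921 -0.2499  0.0667]
60 [ 0.5819 -0.2329  0.0663]
120 [ 0.5624 -0.233   0.066 ]
180 [ 0.5523 -0.2506  0.0666]
240 [ 0.5626 -0.2676  0.0674]
300 [ 0.5823 -0.2674  0.0658]
outer [-0.0002 -0.001 ] 0.0281669432647987 78
inner [0.0018 0.0001] 0.012026135599623025 59
```

View pics/wfc.png

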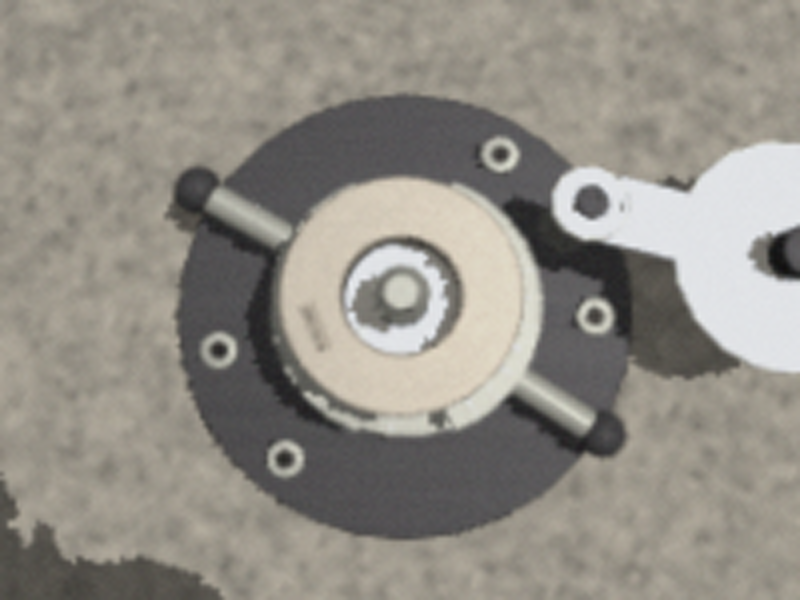

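View pics/tf.png

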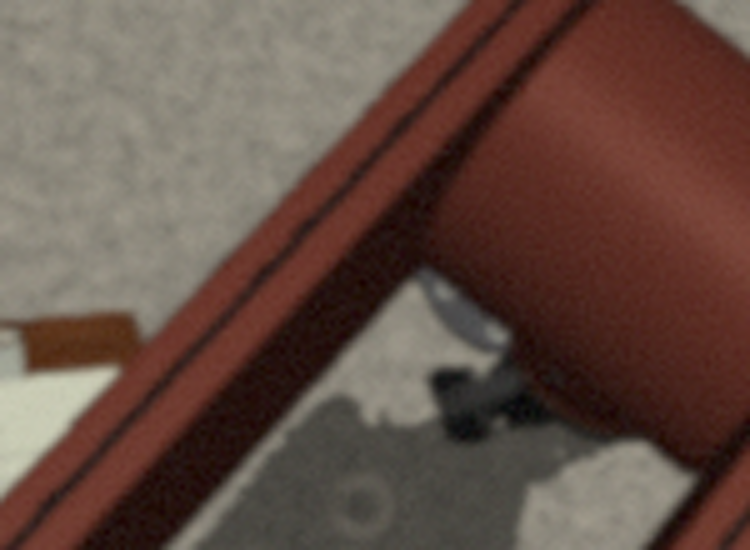

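```bash
python3 - <<'E'
from plant import *
job_done(); print(observe()["time_s"])
E
```

```text
the job is handed in; nothing more can be done
the job is handed in; nothing more can be done
```

I completed every step and handed the job in at about 41 s of the 72 s allowed. No verdict was reported.

- **Shutter:** I pushed it open by its knob to about 2.36 rad (2.3 to 2.4), measured from the image. It has to be past 1.4.
- **Spigot:** It went into the seat without force. It touched down at the expected height with its bar in the open slots, and I released it there.
- **Turning:** I pushed one arm of the bar counter-clockwise to about 58° (1.02 rad), inside the 0.85–1.35 rad window. The hub top then measured level at 54.7 mm, against 53 mm expected when locked and 60 mm if it had not dropped.
- **Large ring:** The steel ring measured 51.6 mm across, so I took it as the 52 mm one, and left both turquoise look-alikes alone. It touched down on the shoulder at 52.7 mm, and I let go. Its top measured flat at about 66.4 mm, against 65 mm expected.
- **Small ring:** It is at the same pixels in the top view as at the start.
- **Robot:** It was clear of everything at hand-in.

**Checks that disagreed:**
- The camera depths read about 1.5 mm high on both the hub and the ring. I put this down to camera bias, because the contact heights matched the locked position.
- The final circle fits for the ring's centre were poor: the outer rim came out at radius 28.2 mm instead of 26. They put the ring's centre 1 to 2 mm from the bore axis, against the 7 mm allowed, and the picture shows the stem well inside the ring.

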